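Fetch the whetstone from behind the stock

TASK

The whetstone lies at the back of the wooden tray behind an oil bottle, a jar and a tin. First stand all three of these aside on the plywood board, then lay the whetstone flat in the black holder, centred and square between its end stops, and then stand the bottle, the jar and the tin back in the tray, each in the very place where it stood before. Keep things upright, and do not disturb the screwdriver, the grinding wheel or the mug.

Things in the scene. Friction and masses are not known exactly. Their poses are not given: they have to be found in the camera images.
- crate: Low fixed wooden tray; x points to its back, y left, z up; origin on the bench top. Floor x -80 to 120, y -180 to 180 mm, its top at z = 10. Rims 10 mm thick, 30 high at the back (inner face x = 112) and sides (inner faces y = +-170), none in front. Bottle, jar and tin stand about x = -22, y = -98, 0, 98 (+-5 mm) in any order, the stone behind them about x = 45, lying along y.
- board: Plain flat plywood board, fixed on the bench, 270 x 120 x 15 mm, the side area. Origin: centre of its underside; x along its long side, z up; top at z = 15 mm. It starts empty. It may be left or right of the tray.
- holder: Black whetstone holder, fixed on the bench: base 180 x 70 x 20 mm, left or right of the tray. Origin: centre of its underside; x along its long side, z up. The stone lies on its flat top (z = 20 mm), long side along x, between two aluminium end stops 12 mm high above that top, inner faces at x = +-77 mm (12 mm play at each end). No rims at the long sides.
- bottle_c (a point): White plastic oil bottle, closed, loose, round: body 50 mm in diameter, straight up to 78 mm above its foot, then a shoulder and a narrow black cap (26 mm in diameter), 105 mm in all. Point: on its axis, 52.5 mm above its foot; z up. About 0.2 kg.
- jar_c (a point): Glass jar with grey paste inside and a steel lid, closed, loose, round: 58 mm in diameter over its whole height (lid included), 88 mm high in all. Point: on its axis, 44 mm above its foot; z up. About 0.35 kg.
- tin_c (a point): Rectangular metal tin, loose, 60 mm along its x, 40 mm along its y, 90 mm high, with a small black cap (22 mm in diameter) off-centre on top to 104 mm. At the start its x lies along the tray's x within 0.1 rad. Point: over the middle of its foot, 52 mm above it; z up. About 0.3 kg.
- stone_c (a point): Two-layer whetstone (red-brown over grey), loose, a block 130 mm along its x, 50 mm along its y, 30 mm thick. Point: its centre, 15 mm above its underside; z up. About 0.45 kg.
- driver: Screwdriver, 180 mm long, lying crosswise on the bench between robot and tray; a bystander. Origin under its middle, x along it from handle to tip.
- wheel: Flat grey grinding wheel, 100 mm in diameter, 20 mm thick, lying on the bench; a bystander. Origin: centre of its underside.
- mug: White mug, 72 mm in diameter, 85 mm high, standing on the bench; a bystander. Origin: centre of its underside, handle towards its y.
Not all that is in view belongs to the job. What is shaped like the part that bears jar_c but red is not meant.

How it is judged:
By the outcome, as a careful person would: the job done as asked, in the order asked, and still so for the second after the job is handed in, with the robot touching nothing.
It also fails if it takes over 138 s, if anything falls off the work surface, if the arm or the gripper's body presses on something with over 40 N, if the wrist force passes 120 N, or if a joint passes its speed limit or range.

ROBOT

A 6-joint arm with a two-finger parallel gripper is mounted at the origin on the work surface. World frame = base frame: x ahead of the robot, y to its left, z up, the work surface at z = 0. Lengths are in mm, angles in rad, forces in N, time in s.
With the tool pointing down it reaches from about 250 to 725 mm from the base axis. Payload 9.7 kg.
Tool frame: the origin (TCP) lies at the centre of the arm's flange, where the gripper is bolted on; the fingertips stand 173 mm ahead of it and the grasp point (between the pads) lies tcp_to_grasp ahead of it (tcp_to_grasp is the distance from the TCP to the grasp point, in mm); z points along the fingers, y is the line along which they close (so a half turn about z gives the same grasp; the last joint's range is limited). The gripper opens to 85 mm and grips with 20 to 120 N. Pads are 22 mm wide; open, the fingers measure 114 mm over their backs; the gripper's body (76 mm by 85 mm) begins 54 mm behind the grasp point. The pads swing forward as they close: fully open they stand 13 mm farther back than shut.
Start: joints at [1.124, 0.087, 0.176, 1.66, 0, 1.571], TCP at [237.642, 496.008, 404.684] pointing down, gripper open.
Joint ranges: [-3.13, 3.13], [-0.85, 1.81], [-1.15, 1.24], [-2.2, 2.28], [-1.44, 1.52], [-3.14, 3.14]. Speed limits (rad/s): [2.22, 2.22, 2.57, 3.14, 3.14, 3.14].

INTERFACE

Orientations are given as a rotation vector (axis times angle).
In Python, from station import state, camera, sign_off, tcp_to_grasp gives the robot as it stands.
- The arm moves only by the tool drive_tool, never from a script. Its argument "rows" is a list that holds one entry, the list of rows, each a list of 7 numbers: the shift along the tool's x, y, z each as a share of 80 cm, from -1 to 1, then the turn, a rotation vector about the tool's x, y, z each as a share of pi rad, from -1 to 1, then the closure, from 0 (fully open) to 1 (shut). In form: [[[x, y, z, rx, ry, rz, grip], ...]]. A call has 1 to 20 rows; each row is the pose to reach, as a shift and turn from the pose commanded when the call began, along the tool's axes at that moment, turning the shorter way round; what a row does not reach only later rows make up. A row lasts 1/8 s, in which the tool goes at most 62.5 mm and 10.7 degrees, less where a joint would pass 70% of its speed; a pose out of reach is approached as far as the arm can. A call with a number of a shift or a turn outside -1 to 1 is refused whole. A call with a gripper value outside its range is refused whole. The fingers move at their own pace and stop on an object; "force" is the grip in N (left out, the last holds). Time passes only in rows, so rows that repeat a pose let the fingers close. It gives the time, the measured TCP pose, the force, the opening and the grip force at its end, in the units of the state.
- state(): the state, without advancing time (a new reading comes with each control period).
- camera(name): name is "scene" or "side" or "wrist"; returns a dict with "frame" (420x560x3 uint8, blue, green, red), "vertical_fov" (degrees; the focal length in pixels is half the picture's height over the tangent of half this angle, whatever the lens; pixels are square), "cx", "cy" (the principal point, pixels), "xyz" and "attitude" of the camera in the world. Camera axes: x right, y down, z forward; pixel columns grow to the right and rows downward; lengths in mm; the calibration is good to about 2 mm. A picture is of the moment at which its call begins. There is no depth.
- sign_off(): hands the job in; it is judged then, once.
The state is a dict: "time_s": time; "joints": joint angles; "qd": joint speeds; "effort": joint torques, N m; "tcp_pos": TCP position; "eef_rot": TCP orientation; "wrist_force": force on the tool from outside, world axes, zero at the start; "wrist_torque": the same for the moment, N m; "grip_width": finger opening in mm; "finger_force": force on a finger pad.
Only numpy, scipy, OpenCV 4.12 (cv2) and the standard library are available. Lean on these libraries where they do the work, as an engineer would, in place of code of your own. Each camera call takes 0.05 s, during which the arm holds its last target. There are 200 camera calls.

## Working session

There is one attempt and no reset: what is moved stays moved. The work goes in short steps, Python scripts to look and compute and a tool call to move; the robot and the scene stay as the last step left them, time stands still between calls to the robot, and variables do not carry over. Pictures are saved under pics/ and viewed, at most 14 in all, crops included, and the job is handed in when it is done.

Besides the shell and the picture viewer there is one more tool, called after ">>>" by a JSON object that holds its "op" and its "data". drive_tool: Moves the arm, as the interface text tells. Shift numbers are shares of 80 cm and turn numbers shares of pi rad, none past 1 either way. Its arguments: {"type":"object","properties":{"rows":{"type":"array","items":{"type":"array","items":{"type":"array","items":{"type":"number"}}}},"force":{"type":"number"}},"required":["rows"]}

```bash
ls; mkdir -p pics; python3 - <<'E'
from station import state,camera,tcp_to_grasp
import cv2,numpy as np,pickle
print(tcp_to_grasp,state())
d={n:camera(n) for n in("scene","side","wrist")}
pickle.dump(d,open('v0.pkl','wb'))
for n,c in d.items():
    print(n,{k:v for k,v in c.items() if k!='frame'}); cv2.imwrite(f'pics/{n}0.png',c['frame'])
E
```

```text
pics
154.70000000000002 {'time_s': 0.0, 'joints': array([1.12397946e+00, 8.74379569e-02, 1.75119933e-01, 1.65977873e+00,
       4.01215378e-06, 1.57079379e+00]), 'qd': array([-0.00033891, -0.00091555, -0.00064157, -0.00092807,  0.0008441 ,
       -0.00072364]), 'effort': array([ 3.97225594e-03, -5.20378911e+01,  4.64813697e+01,  1.58292800e-02,
        3.29618424e-04,  3.73696423e-06]), 'tcp_pos': array([237.65248926, 496.00403915, 403.98778543]), 'eef_rot': array([-6.95965669e-01, -3.06323317e+00,  1.99036226e-03]), 'wrist_force': array([-0.45646175,  0.89304564, -0.17711794]), 'wrist_torque': array([-0.02715807,  0.00313633,  0.00255002]), 'finger_force': 0.0, 'grip_width': 85.38724850578478}
scene {'vertical_fov': 55.391528827336536, 'cx': 286.1897553472763, 'cy': 207.7453933793179, 'xyz': array([1057.29602402, -258.81860663,  951.03513987]), 'attitude': array([-2.24889959, -1.39056102,  0.39875506])}
side {'vertical_fov': 56.01787479142389, 'cx': 275.2487270122529, 'cy': 205.32881091002784, 'xyz': array([539.53709735, 653.2122411 , 822.80770667]), 'attitude': array([-0.02854641,  2.92985224, -1.11272437])}
wrist {'vertical_fov': 62.41070206562936, 'cx': 282.33939782188935, 'cy': 208.1826698262253, 'xyz': array([171.94049509, 526.34901829, 372.92895911]), 'attitude': array([2.44409164, 1.53866795, 0.22052028])}
```

View pics/scene0.png

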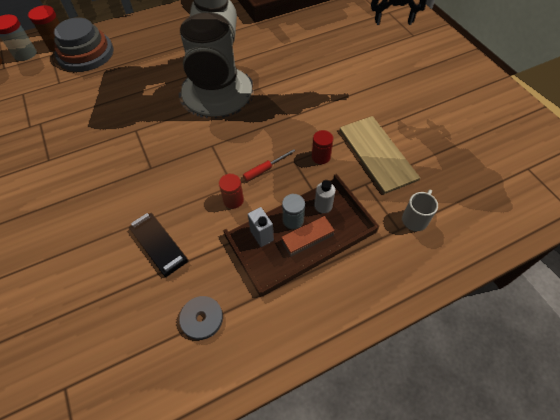

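View pics/side0.png

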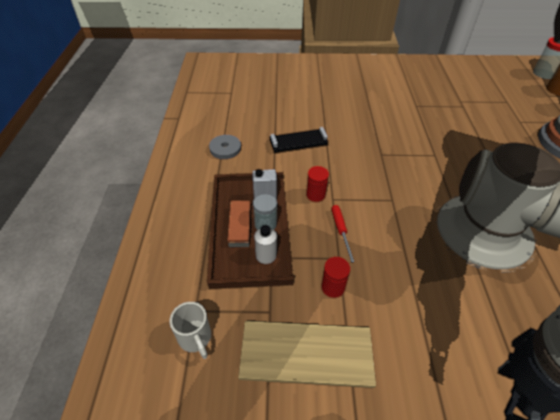

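The scene view shows the tray near (302,232), with tin (262,227), grey jar (293,211) and bottle (325,197) in it and the stone at (308,236). The board is at (378,153), the holder at (158,243), the wheel at (201,317), the mug at (419,212) and the driver at (268,167).

There are three jar candidates: red (231,191), red (322,147) and grey (293,211). Only the grey one has glass with grey paste and a steel lid, and it stands in the tray. I'll confirm it in a crop.

```bash
cat > h.py <<'E'
import numpy as np,cv2,pickle
from scipy.spatial.transform import Rotation as R
def K(c):
    h=c['frame'].shape[0]; f=h/2/np.tan(np.radians(c['vertical_fov'])/2)
    return f
def ray(c,u,v):
    f=K(c); d=np.array([(u-c['cx'])/f,(v-c['cy'])/f,1.])
    return np.array(c['xyz']),R.from_rotvec(c['attitude']).as_matrix()@d
def onz(c,u,v,z):
    o,d=ray(c,u,v); return (o+d*(z-o[2])/d[2])[:2]
def proj(c,p):
    q=R.from_rotvec(c['attitude']).as_matrix().T@(np.asarray(p,float)-c['xyz']); f=K(c)
    return np.array([c['cx']+f*q[0]/q[2],c['cy']+f*q[1]/q[2]])
E
python3 - <<'E'
from h import *
np.set_printoptions(precision=1,suppress=True)
d=pickle.load(open('v0.pkl','rb'));s=d['scene'];e=d['side']
for n,c,z,pts in [("tray",s,30,[(227,236),(337,181),(377,229),(264,286)]),("board",s,15,[(340,125),(374,118),(417,180),(384,190)]),
 ("boardside",e,15,[(244,323),(373,326),(374,383),(240,379)]),("wheel",s,20,[(201,313)]),("wheelE",e,20,[(225,146)]),("holder",s,20,[(131,222),(150,213),(187,262),(166,273)]),("holderE",e,20,[(270,134),(326,129),(328,144),(273,150)]),
 ("jar",s,88,[(293,201)]),("jarE",e,88,[(265,203)]),("tin",s,90,[(261,217)]),("bottle",s,105,[(326,185)]),("bottleE",e,105,[(265,231)]),("mug",s,85,[(421,205)]),("mugE",e,85,[(190,318)]),("driver",s,10,[(244,177),(295,152)]),("red",s,88,[(231,183),(323,139)])]:
    print(n,*[onz(c,*p,z) for p in pts])
a=cv2.resize(s['frame'][110:300,200:400],None,fx=3,fy=3,interpolation=2)
b=cv2.resize(e['frame'][100:300,200:400],None,fx=2.85,fy=2.85,interpolation=2)
cv2.imwrite('pics/cropA.png',a);cv2.imwrite('pics/cropB.png',b)
E
```

```text
tray [ 554.8 -183. ] [531.2 160.6] [711.5 176.2] [ 721.3 -154.3]
board [339.6 285.3] [362.2 397.6] [622.4 374.4] [609.1 270.3]
boardside [614.9 278. ] [336.9 279.4] [351.9 396.9] [614.4 394.5]
wheel [ 711.9 -313.9]
wheelE [ 716.5 -305.1]
holder [ 394.8 -396.6] [ 390.2 -342.9] [ 572.9 -300.5] [ 577.8 -357. ]
holderE [ 577.  -367.7] [ 394.  -397.3] [ 392.7 -321. ] [ 565.4 -288.8]
jar [568.2   1.6]
jarE [578.5  -6.2]
tin [575.9 -92. ]
bottle [572.3  94.7]
bottleE [574.4  95.5]
mug [723.7 289.1]
mugE [716.8 302.1]
driver [386.5 -64.5] [369.8 110.5]
red [ 444.7 -119.1] [420.2 172.6]
```

View pics/cropA.png

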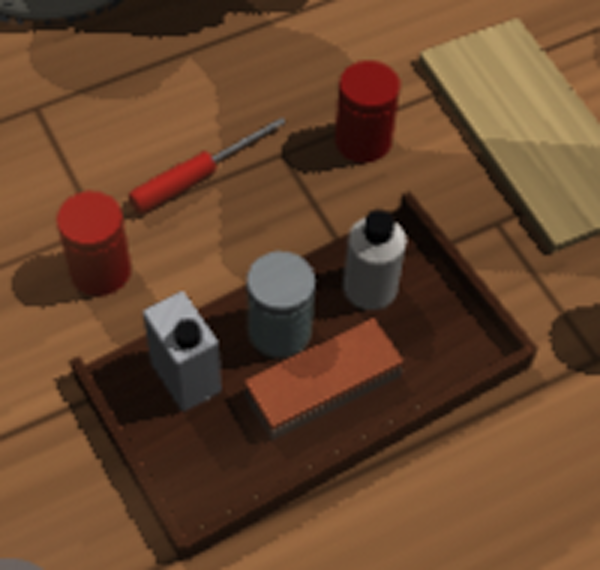

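The crop confirms it: the grey glass jar with the steel lid is at crop (281,303), and the two red ones at (92,243) and (366,110) have red lids and stand outside the tray, so they are decoys. The positions fit the stated sizes, so I'll move the wrist camera over the tray.

>>> {"op": "drive_tool", "data": {"rows": [[[-0.7,-0.35,0,0,0,-0.142,0],[-0.7,-0.35,0,0,0,-0.142,0],[-0.7,-0.35,0,0,0,-0.142,0],[-0.7,-0.35,0,0,0,-0.142,0],[-0.7,-0.35,0,0,0,-0.142,0],[-0.7,-0.35,0,0,0,-0.142,0],[-0.7,-0.35,0,0,0,-0.142,0],[-0.7,-0.35,0,0,0,-0.142,0],[-0.7,-0.35,0,0,0,-0.142,0],[-0.7,-0.35,0,0,0,-0.142,0],[-0.7,-0.35,0,0,0,-0.142,0],[-0.7,-0.35,0,0,0,-0.142,0],[-0.7,-0.35,0,0,0,-0.142,0],[-0.7,-0.35,0,0,0,-0.142,0],[-0.7,-0.35,0,0,0,-0.142,0],[-0.7,-0.35,0,0,0,-0.142,0],[-0.7,-0.35,0,0,0,-0.142,0],[-0.7,-0.35,0,0,0,-0.142,0]]]}}

```text
time_s: 2.4
tcp_pos: [621.7, 1.5, 404.7]
eef_rot: [-0.001, -3.142, 0.0]
wrist_force: [0.6, -0.5, -0.0]
grip_width: 85.6
finger_force: 0.0
```

```bash
python3 - <<'E'
from h import *
from station import state,camera
c=camera("wrist");pickle.dump(c,open('w1.pkl','wb'));s=state()
print(s['time_s'],s['joints'],s['tcp_pos'],c['xyz']);print(R.from_rotvec(s['eef_rot']).as_matrix().round(4),R.from_rotvec(c['attitude']).as_matrix().round(3))
f=c['frame'];cv2.imwrite('pics/w1.png',cv2.resize(f,(800,600),interpolation=2))
E
```

```text
2.45 [ 2.42149045e-03  2.66049454e-01  3.80766778e-01  1.68556343e+00
 -7.22705736e-06  3.14341706e-03] [621.69675305   1.50462915 404.66728422] [548.92153145   0.83842078 373.5493463 ]
[[-1.e+00  7.e-04 -0.e+00]
 [ 7.e-04  1.e+00 -0.e+00]
 [ 0.e+00 -0.e+00 -1.e+00]] [[ 0.001  0.959  0.284]
 [ 1.    -0.001 -0.002]
 [-0.002  0.284 -0.959]]
```

View pics/w1.png

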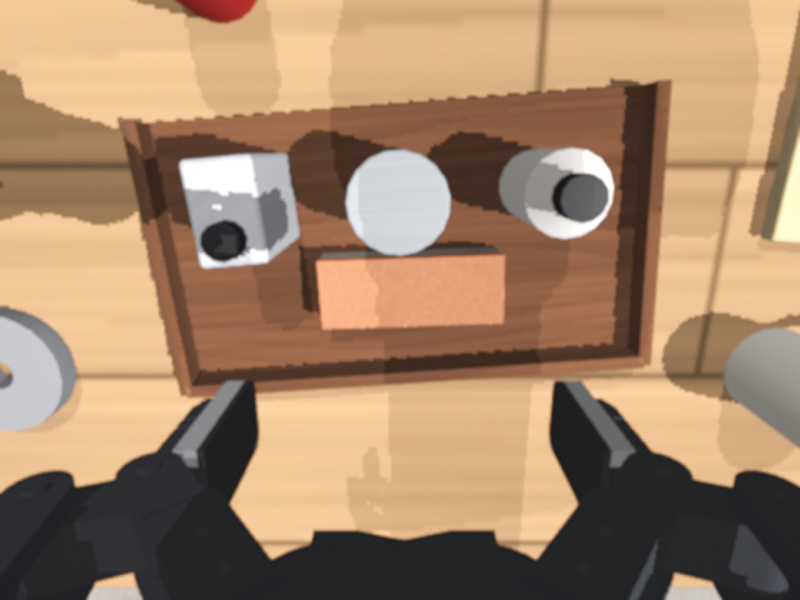

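The wrist view (800x600) shows the tin top with corners (180,160), (258,155), (265,263), (205,268), the jar lid centred at (398,203), the bottle cap at (585,197) and the stone top from (317,261) to (504,323). I'll measure these.

```bash
python3 - <<'E'
from h import *
np.set_printoptions(precision=1,suppress=True)
c=pickle.load(open('w1.pkl','rb'));d=pickle.load(open('v0.pkl','rb'));k=560/800
P=lambda pts,z:np.array([onz(c,u*k,v*k,z) for u,v in pts])
f=cv2.resize(c['frame'],(800,600),interpolation=2);hsv=cv2.cvtColor(f,cv2.COLOR_BGR2HSV)
def big(m,roi):
    x0,y0,x1,y1=roi;mm=np.zeros_like(m);mm[y0:y1,x0:x1]=m[y0:y1,x0:x1]
    return max(cv2.findContours(mm,0,2)[0],key=cv2.contourArea)[:,0,:].astype(float)
def rect(p):
    r=cv2.minAreaRect(p.astype(np.float32));return r
m=((hsv[...,2]>140)&(hsv[...,1]<45)).astype(np.uint8)*255
# jar lid
p=big(m,(335,140,460,262));w=P(p,98);print("jar",cv2.minEnclosingCircle(w.astype(np.float32)),cv2.fitEllipse(w.astype(np.float32)),len(p))
# cap
m2=(hsv[...,2]<110).astype(np.uint8)*255
p=big(m2,(545,165,612,226));w=P(p,115);print("cap",cv2.fitEllipse(w.astype(np.float32)),cv2.minEnclosingCircle(w.astype(np.float32)))
# bottle body shoulder outline (z ~88 edge)
# stone
m3=((hsv[...,0]<15)&(hsv[...,1]>80)&(hsv[...,2]>170)).astype(np.uint8)*255
p=big(m3,(305,250,515,340));w=P(p,40);print("stone",rect(w))
print("tin",P([(180,160),(258,155),(265,263),(205,268)],100), "pix val",f[210,240],f[210,280])
print("tray back rim/inner",P([(630,357),(203,372)],30),"rim ends in",P([(148,123),(657,84)],30),"outer corners",P([(121,120),(671,81),(650,362),(186,394)],30))
# other views: triangulation of tops
def tri(c1,p1,c2,p2):
    o1,a=ray(c1,*p1);o2,b=ray(c2,*p2);t=np.linalg.lstsq(np.c_[a,-b],o2-o1,rcond=None)[0]
    return (o1+a*t[0]+o2+b*t[1])/2,np.linalg.norm(o1+a*t[0]-o2-b*t[1])
s,e=d['scene'],d['side']
print("jar tri",tri(c,(398*k,203*k),s,(200+281/3,110+275/3)),"cap",tri(c,(585*k,197*k),s,(200+379/3,110+221/3)))
cv2.imwrite('pics/w1t.png',cv2.resize(c['frame'][95:200,115:220],None,fx=5,fy=5,interpolation=2))
E
```

```text
jar ((576.7657470703125, -2.746490240097046), 29.0902099609375) ((576.73486328125, -2.6828415393829346), (57.095584869384766, 57.46131134033203), 0.8128560781478882) 154
cap ((571.536865234375, 90.05683898925781), (23.287334442138672, 27.87996482849121), 166.98008728027344) ((571.4254760742188, 90.0879135131836), 13.893853187561035)
stone ((644.1238403320312, 5.690086364746094), (51.862586975097656, 131.40386962890625), 1.8589147329330444)
tin [[ 553.5 -118.6]
 [ 550.9  -76.8]
 [ 609.6  -77.8]
 [ 612.4 -112. ]] pix val [176 173 172] [110 108 107]
tray back rim/inner [[ 697.3  170. ]
 [ 709.4 -151.7]] rim ends in [[ 531.2 -167.1]
 [ 508.1  163. ]] outer corners [[ 529.3 -184.5]
 [ 506.3  171.7]
 [ 701.4  185.5]
 [ 727.9 -166.9]]
jar tri (array([576.6,  -1.8,  98.9]), np.float64(1.5828030056921258)) cap (array([572.2,  95.2, 110.5]), np.float64(0.04357738398951725))
```

View pics/w1t.png

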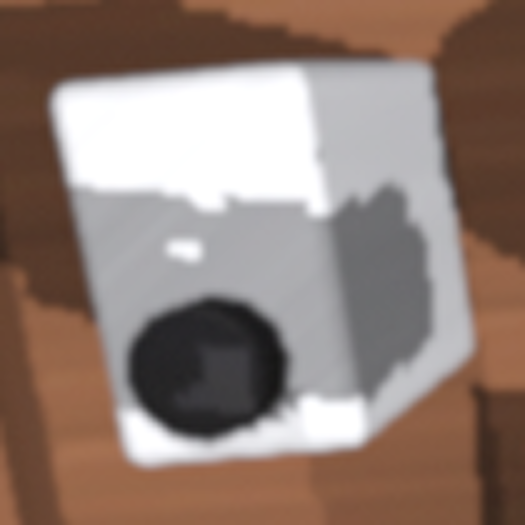

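The crop gives the tin top corners in full-frame pixels as (125,112.6), (176.6,108.6), (188,184) and (141.6,188). The side face is on the right and the cap is toward the back.

```bash
python3 - <<'E'
from h import *
np.set_printoptions(precision=1,suppress=True)
c=pickle.load(open('w1.pkl','rb'));k=.7
w=np.array([onz(c,u,v,100) for u,v in [(125,112.6),(176.6,108.6),(188,184),(141.6,188)]]);print("tin",w,w.mean(0),cv2.minAreaRect(w.astype(np.float32)))
m=[np.degrees(np.arctan2(*(b-a)[::-1])) for a,b in [(w[0],w[3]),(w[1],w[2]),(w[0],w[1]),(w[3],w[2])]];print(m)
# tin floor corners right side z=10: crop(437,65)top? base (475,350)
print("tin base edge",onz(c,115+475/5,95+350/5,10),onz(c,115+437/5,95+65/5,10))
# bottle shoulder white mask
f=c['frame'];g=f[95:175,340:440].max(2)
cv2.imwrite('pics/b.png',cv2.resize(f[90:180,330:450],None,fx=6,fy=6,interpolation=2))
print("right",onz(c,613*k,190*k,88),"top",onz(c,565*k,149*k,88),"bot",onz(c,565*k,238*k,88),"left foot",onz(c,499*k,187*k,10))
for z in(100,88,115):print(z,onz(c,585*k,197*k,z))
E
```

```text
tin [[ 553.9 -119.4]
 [ 551.   -79.8]
 [ 609.5  -75.8]
 [ 612.7 -113.6]] [581.8 -97.2] ((581.936767578125, -97.47349548339844), (59.122833251953125, 39.6656608581543), 4.157197952270508)
[np.float64(5.612380722396205), np.float64(3.972745498133412), np.float64(94.15713367637015), np.float64(94.94248824827238)]
tin base edge [608.9 -76.2] [551.2 -80.3]
right [570.3 118.7] top [548.1  89.6] bot [597.6  94.1] left foot [573.9  68.9]
100 [573.1  99. ]
88 [574.2 103.3]
115 [571.8  93.6]
```

View pics/b.png

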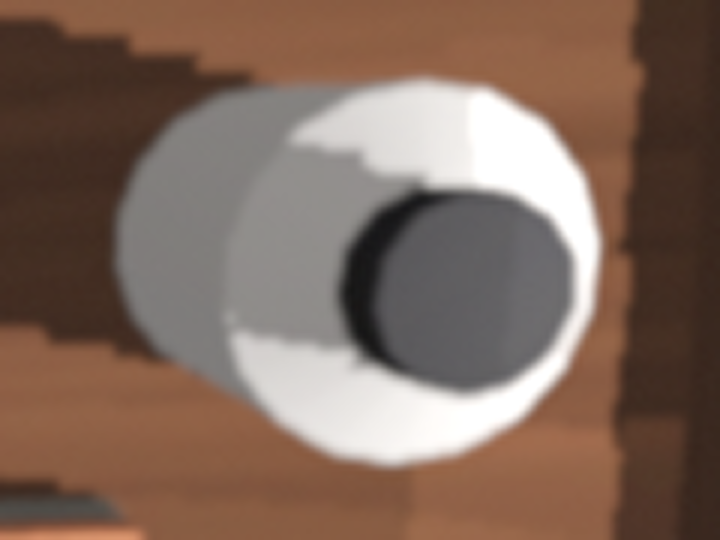

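The measurements agree with each other:

| Item | Position (mm) | Yaw | Check |
|---|---|---|---|
| Bottle | (572.5, 93.7) | – | foot edge and shoulder edge agree |
| Jar | (576.7, -2.7) | – | diameter 57 |
| Tin | (581.9, -97.4) | 4.5° | 59x40 |
| Stone | (644, 5.7) | 1.9° | 52x131 |

Bottle first.

>>> {"op": "drive_tool", "data": {"rows": [[[0.0615,0.115,0.09,0,0,-0.025,0],[0.0615,0.115,0.09,0,0,-0.025,0],[0.0615,0.115,0.09,0,0,-0.025,0],[0.0615,0.115,0.09,0,0,-0.025,0],[0.0615,0.115,0.13,0,0,-0.025,0],[0.0615,0.115,0.17,0,0,-0.025,0],[0.0615,0.115,0.2,0,0,-0.025,0],[0.0615,0.115,0.22,0,0,-0.025,0],[0.0615,0.115,0.227,0,0,-0.025,0],[0.0615,0.115,0.227,0,0,-0.025,0],[0.0615,0.115,0.227,0,0,-0.025,0.3],[0.0615,0.115,0.227,0,0,-0.025,0.4],[0.0615,0.115,0.227,0,0,-0.025,0.5],[0.0615,0.115,0.227,0,0,-0.025,1],[0.0615,0.115,0.227,0,0,-0.025,1],[0.0615,0.115,0.227,0,0,-0.025,1],[0.0615,0.115,0.227,0,0,-0.025,1],[0.0615,0.115,0.227,0,0,-0.025,1]]], "force": 40}}

```text
time_s: 4.7
tcp_pos: [572.8, 93.7, 224.1]
eef_rot: [-0.122, 3.138, 0.0]
wrist_force: [-1.0, -0.9, 6.9]
grip_width: 49.3
finger_force: 41.5
```

>>> {"op": "drive_tool", "data": {"rows": [[[0,0,-0.015,0,0,0,1],[0,0,-0.06,0,0,0,1],[0,0,-0.12,0,0,0,1],[0,0.01,-0.1625,0,0,0,1],[-0.002,0.05,-0.1625,0,0,0,1],[-0.004,0.1,-0.1625,0,0,0,1],[-0.005,0.15,-0.1625,0,0,0,1],[-0.006,0.2,-0.1625,0,0,0,1],[-0.007,0.25,-0.1625,0,0,0,1],[-0.0075,0.285,-0.1625,0,0,0,1],[-0.0075,0.303,-0.16,0,0,0,1],[-0.0075,0.303,-0.13,0,0,0,1],[-0.0075,0.303,-0.09,0,0,0,1],[-0.0075,0.303,-0.055,0,0,0,1],[-0.0075,0.303,-0.03,0,0,0,1],[-0.0075,0.303,-0.018,0,0,0,1],[-0.0075,0.303,-0.01,0,0,0,1],[-0.0075,0.303,-0.007,0,0,0,1],[-0.0075,0.303,-0.007,0,0,0,1],[-0.0075,0.303,-0.007,0,0,0,1]]]}}

```text
time_s: 7.2
tcp_pos: [559.8, 335.8, 229.2]
eef_rot: [-0.122, 3.139, 0.001]
wrist_force: [-0.3, 0.2, -2.5]
grip_width: 49.3
finger_force: 42.1
```

```bash
python3 - <<'E'
from h import *
from station import state,camera
s=state();print(s['wrist_force'],s['grip_width'],s['joints'].round(2))
for n in("scene","side"):
    c=camera(n);pickle.dump(c,open(n+'2.pkl','wb'))
    if n=="side":cv2.imwrite('pics/s2.png',cv2.resize(c['frame'][100:420,120:460],None,fx=1.8,fy=1.8,interpolation=2))
E
```

```text
[-0.28742255  0.22639182 -2.47297621] 49.29227443062741 [ 0.54  0.33  0.13  1.36 -0.    0.46]
```

View pics/s2.png

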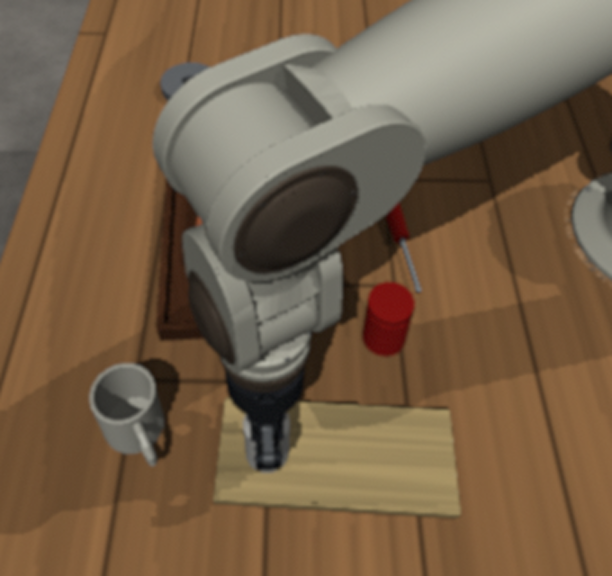

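The side view shows the bottle gripped over the board's far end, around (267,460), with the mug and the red jars untouched. I'll release it and go to the jar.

>>> {"op": "drive_tool", "data": {"rows": [[[-0.0075,0.0,0.001,0,0,0,1],[0,0,0.0025,0,0,0,1],[0,0,0.0025,0,0,0,1],[0,0,0.0025,0,0,0,0.4],[0,0,0.0025,0,0,0,0.2],[0,0,0.0025,0,0,0,0],[0,0,0.0025,0,0,0,0],[0,0,-0.04,0,0,0,0],[0,0,-0.1,0,0,0,0],[0,0,-0.16,0,0,0,0],[0.012,-0.4235,-0.15,0,0,0,0],[0.012,-0.4235,-0.15,0,0,0,0],[0.012,-0.4235,-0.15,0,0,0,0],[0.012,-0.4235,-0.15,0,0,0,0],[0.012,-0.4235,-0.15,0,0,0,0],[0.012,-0.4235,-0.15,0,0,0,0],[0.012,-0.4235,-0.15,0,0,0,0],[0.012,-0.4235,-0.15,0,0,0,0],[0.012,-0.4235,-0.15,0,0,0,0]]]}}

```text
time_s: 9.68
tcp_pos: [576.5, -1.7, 348.7]
eef_rot: [-0.125, 3.139, 0.0]
wrist_force: [-0.7, 0.3, 0.0]
grip_width: 85.4
finger_force: 0.0
```

>>> {"op": "drive_tool", "data": {"rows": [[[0,-0.0012,0.05,0,0,0,0],[0,-0.0012,0.09,0,0,0,0],[0,-0.0012,0.12,0,0,0,0],[0,-0.0012,0.145,0,0,0,0],[0,-0.0012,0.157,0,0,0,0],[0,-0.0012,0.157,0,0,0,0],[0,-0.0012,0.157,0,0,0,0.2],[0,-0.0012,0.157,0,0,0,0.3],[0,-0.0012,0.157,0,0,0,0.4],[0,-0.0012,0.157,0,0,0,1],[0,-0.0012,0.157,0,0,0,1],[0,-0.0012,0.157,0,0,0,1],[0,-0.0012,0.157,0,0,0,1],[0,-0.0012,0.157,0,0,0,1]]], "force": 50}}

```text
time_s: 11.42
tcp_pos: [576.9, -3.6, 224.4]
eef_rot: [-0.122, 3.137, 0.001]
wrist_force: [-0.4, 2.1, 6.1]
grip_width: 57.1
finger_force: 53.9
```

```bash
python3 - <<'E'
from h import *
from station import state,camera
c=camera("side");cv2.imwrite('pics/s3.png',cv2.resize(c['frame'][100:420,120:460],None,fx=1.8,fy=1.8,interpolation=2));pickle.dump(c,open('side3.pkl','wb'))
E
```

```text
(no output)
```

View pics/s3.png

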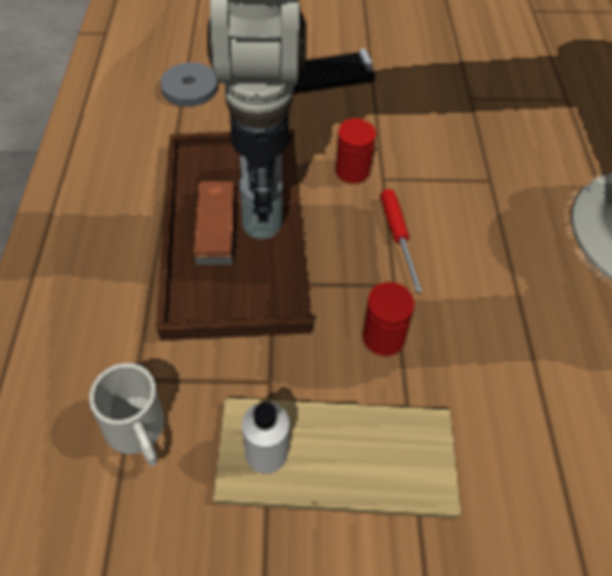

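The side view shows the bottle upright on the board at (266,435) and the jar gripped in the tray at (263,205). I'll lift the jar across to the middle of the board.

>>> {"op": "drive_tool", "data": {"rows": [[[0,0,-0.015,0,0,0,1],[0,0,-0.06,0,0,0,1],[0,0,-0.12,0,0,0,1],[0.002,0.01,-0.1625,0,0,0,1],[0.012,0.06,-0.1625,0,0,0,1],[0.025,0.125,-0.1625,0,0,0,1],[0.038,0.19,-0.1625,0,0,0,1],[0.052,0.255,-0.1625,0,0,0,1],[0.065,0.32,-0.1625,0,0,0,1],[0.078,0.385,-0.1625,0,0,0,1],[0.086,0.42,-0.1625,0,0,0,1],[0.088,0.4326,-0.16,0,0,0,1],[0.088,0.4326,-0.12,0,0,0,1],[0.088,0.4326,-0.08,0,0,0,1],[0.088,0.4326,-0.045,0,0,0,1],[0.088,0.4326,-0.022,0,0,0,1],[0.088,0.4326,-0.01,0,0,0,1],[0.088,0.4326,-0.006,0,0,0,1],[0.088,0.4326,-0.0045,0,0,0,1],[0.088,0.4326,-0.0045,0,0,0,1]]]}}

```text
time_s: 13.98
tcp_pos: [479.5, 335.4, 229.4]
eef_rot: [-0.121, 3.137, 0.0]
wrist_force: [-5.4, -6.0, 10.2]
grip_width: 56.9
finger_force: 55.5
```

>>> {"op": "drive_tool", "data": {"rows": [[[0,0,0,0,0,0,0.3],[0,0,0,0,0,0,0.15],[0,0,0,0,0,0,0],[0,0,0,0,0,0,0],[0,0,-0.04,0,0,0,0],[0,0,-0.1,0,0,0,0],[0,0,-0.16,0,0,0,0],[-0.0856,-0.549,-0.15,0,0,0,0],[-0.0856,-0.549,-0.15,0,0,0,0],[-0.0856,-0.549,-0.15,0,0,0,0],[-0.0856,-0.549,-0.15,0,0,0,0],[-0.0856,-0.549,-0.15,0,0,0,0],[-0.0856,-0.549,-0.15,0,0,0,0],[-0.0856,-0.549,-0.15,0,0,0,0],[-0.0856,-0.549,-0.15,0,0,0,0],[-0.0856,-0.549,-0.15,0,0,0,0],[-0.0856,-0.549,-0.15,0,0,0,0],[-0.0856,-0.549,-0.15,0,0,0,0]]]}}

```text
time_s: 16.23
tcp_pos: [581.8, -95.4, 346.9]
eef_rot: [-0.125, 3.139, 0.0]
wrist_force: [-0.5, 0.0, -1.2]
grip_width: 85.4
finger_force: 0.0
```

>>> {"op": "drive_tool", "data": {"rows": [[[0,-0.0025,0.05,0,0,0,0],[0,-0.0025,0.09,0,0,0,0],[0,-0.0025,0.12,0,0,0,0],[0,-0.0025,0.145,0,0,0,0],[0,-0.0025,0.155,0,0,0,0],[0,-0.0025,0.155,0,0,0,0],[0,-0.0025,0.155,0,0,0,0.3],[0,-0.0025,0.155,0,0,0,0.4],[0,-0.0025,0.155,0,0,0,0.5],[0,-0.0025,0.155,0,0,0,0.6],[0,-0.0025,0.155,0,0,0,1],[0,-0.0025,0.155,0,0,0,1],[0,-0.0025,0.155,0,0,0,1],[0,-0.0025,0.155,0,0,0,1],[0,-0.0025,0.155,0,0,0,1]]]}}

```text
time_s: 18.1
tcp_pos: [582.2, -98.6, 223.3]
eef_rot: [-0.122, 3.138, 0.0]
wrist_force: [-0.5, 1.9, 5.3]
grip_width: 39.2
finger_force: 50.6
```

>>> {"op": "drive_tool", "data": {"rows": [[[0,0,-0.015,0,0,0,1],[0,0,-0.07,0,0,0,1],[0,0.005,-0.135,0,0,0,1],[0.01,0.03,-0.1625,0,0,0,1],[0.03,0.09,-0.1625,0,0,0,1],[0.052,0.155,-0.1625,0,0,0,1],[0.074,0.22,-0.1625,0,0,0,1],[0.096,0.285,-0.1625,0,0,0,1],[0.118,0.35,-0.1625,0,0,0,1],[0.14,0.415,-0.1625,0,0,0,1],[0.161,0.48,-0.1625,0,0,0,1],[0.178,0.535,-0.1625,0,0,0,1],[0.185,0.559,-0.15,0,0,0,1],[0.185,0.559,-0.11,0,0,0,1],[0.185,0.559,-0.07,0,0,0,1],[0.185,0.559,-0.035,0,0,0,1],[0.185,0.559,-0.016,0,0,0,1],[0.185,0.559,-0.008,0,0,0,1],[0.185,0.559,-0.005,0,0,0,1],[0.185,0.559,-0.005,0,0,0,1]]]}}

```text
time_s: 20.6
tcp_pos: [399.9, 335.5, 228.3]
eef_rot: [-0.122, 3.138, 0.001]
wrist_force: [-2.9, -2.2, 6.3]
grip_width: 39.7
finger_force: 52.6
```

>>> {"op": "drive_tool", "data": {"rows": [[[0,0,0,0,0,0,0.5],[0,0,0,0,0,0,0.3],[0,0,0,0,0,0,0],[0,0,0,0,0,0,0],[0,0,-0.04,0,0,0,0],[0,0,-0.1,0,0,0,0],[0,0,-0.16,0,0,0,0],[-0.272,-0.4347,-0.16,0,0,0.5144,0],[-0.272,-0.4347,-0.16,0,0,0.5144,0],[-0.272,-0.4347,-0.16,0,0,0.5144,0],[-0.272,-0.4347,-0.16,0,0,0.5144,0],[-0.272,-0.4347,-0.16,0,0,0.5144,0],[-0.272,-0.4347,-0.16,0,0,0.5144,0],[-0.272,-0.4347,-0.16,0,0,0.5144,0],[-0.272,-0.4347,-0.16,0,0,0.5144,0],[-0.272,-0.4347,-0.16,0,0,0.5144,0],[-0.272,-0.4347,-0.16,0,0,0.5144,0],[-0.272,-0.4347,-0.16,0,0,0.5144,0],[-0.272,-0.4347,-0.16,0,0,0.5144,0],[-0.272,-0.4347,-0.16,0,0,0.5144,0]]]}}

```text
time_s: 23.1
tcp_pos: [643.6, 5.9, 354.7]
eef_rot: [2.184, 2.258, 0.0]
wrist_force: [0.2, -0.4, -0.2]
grip_width: 85.4
finger_force: 0.0
```

```bash
python3 - <<'E'
from h import *
from station import state,camera
s=state();print(s['tcp_pos'],R.from_rotvec(s['eef_rot']).as_matrix().round(4))
c=camera("wrist");pickle.dump(c,open('w4.pkl','wb'));cv2.imwrite('pics/w4.png',c['frame'])
hsv=cv2.cvtColor(c['frame'],cv2.COLOR_BGR2HSV)
m=((hsv[...,0]<15)&(hsv[...,1]>80)&(hsv[...,2]>170)).astype(np.uint8)
for k in cv2.findContours(m,0,2)[0]:
    if cv2.contourArea(k)>1500:
        w=np.array([onz(c,*p,40) for p in k[:,0]],np.float32);print(cv2.contourArea(k),k[:,0].mean(0),cv2.minAreaRect(w))
E
```

```text
[643.63939212   5.89344066 354.74515952] [[-3.350e-02  9.994e-01  1.000e-04]
 [ 9.994e-01  3.350e-02  0.000e+00]
 [ 0.000e+00  1.000e-04 -1.000e+00]]
3211.0 [ 60.03821656 307.4522293 ] ((431.2077331542969, -119.52800750732422), (127.86356353759766, 49.24495315551758), 39.65896987915039)
8831.5 [290.44444444 180.11111111] ((644.195556640625, 5.679325103759766), (50.85049819946289, 129.7881317138672), 1.8680851459503174)
```

View pics/w4.png

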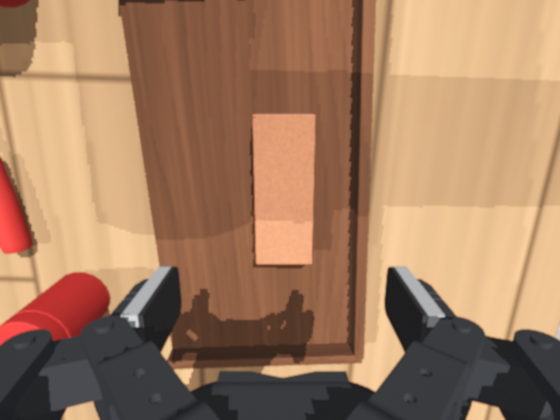

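The wrist view shows the stone alone in the tray, with its top from (253,114) to (313,264). That measures (644.2, 5.7), yaw 1.87°, 51x130. I'll descend with the fingers partly closed so they clear the back rim.

>>> {"op": "drive_tool", "data": {"rows": [[[0,0.0007,0.05,0,0,0,0.22],[0,0.0007,0.1,0,0,0,0.22],[0,0.0007,0.14,0,0,0,0.22],[0,0.0007,0.17,0,0,0,0.22],[0,0.0007,0.19,0,0,0,0.22],[0,0.0007,0.2,0,0,0,0.22],[0,0.0007,0.207,0,0,0,0.22],[0,0.0007,0.209,0,0,0,0.22],[0,0.0007,0.209,0,0,0,0.22]]], "force": 60}}

```text
time_s: 24.28
tcp_pos: [644.4, 5.8, 188.0]
eef_rot: [2.185, 2.257, 0.001]
wrist_force: [0.2, -0.8, -0.9]
grip_width: 66.6
finger_force: 0.0
```

```bash
python3 - <<'E'
from h import *
d=pickle.load(open('v0.pkl','rb'))
a=cv2.resize(d['scene']['frame'][195:285,115:205],None,fx=6.5,fy=6.5,interpolation=2)
cv2.imwrite('pics/hold.png',a)
E
```

```text
(no output)
```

View pics/hold.png

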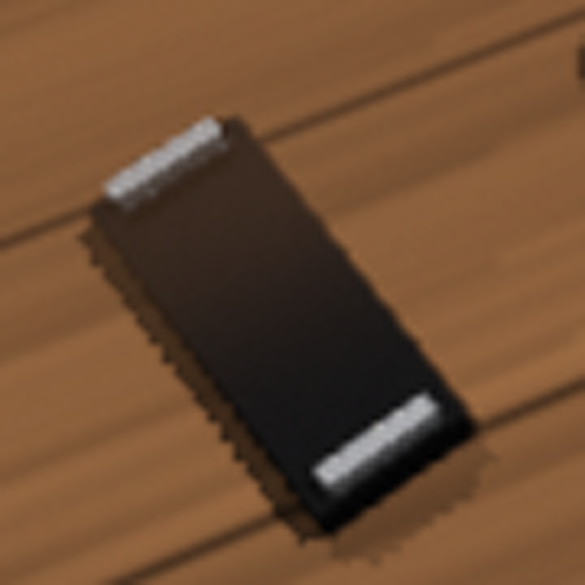

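The holder crop shows aluminium stops at crop (165,160) and (378,442), with a black base between them. I'll measure the stops in both fixed views while closing on the stone.

>>> {"op": "drive_tool", "data": {"rows": [[[0,0,0,0,0,0,0.35],[0,0,0,0,0,0,0.4],[0,0,0,0,0,0,1],[0,0,0,0,0,0,1],[0,0,0,0,0,0,1],[0,0,0,0,0,0,1],[0,0,-0.01,0,0,0,1],[0,0,-0.05,0,0,0,1],[0,0,-0.1,0,0,0,1],[0,0,-0.16,0,0,0,1],[0,0,-0.22,0,0,0,1],[0,0,-0.22,0,0,0,1]]], "force": 70}}

```text
time_s: 25.78
tcp_pos: [644.5, 5.8, 367.8]
eef_rot: [2.182, 2.254, 0.007]
wrist_force: [-0.1, 0.1, -4.8]
grip_width: 48.7
finger_force: 74.2
```

```bash
python3 - <<'E'
from h import *
np.set_printoptions(precision=1,suppress=True)
d=pickle.load(open('v0.pkl','rb'))
for n,roi in(('scene',(195,285,115,205)),('side',(115,160,260,340))):
    c=d[n];y0,y1,x0,x1=roi;im=c['frame'][y0:y1,x0:x1];S=6
    g=cv2.resize(im,None,fx=S,fy=S,interpolation=2);h=cv2.cvtColor(g,cv2.COLOR_BGR2HSV)
    m=((h[...,1]<50)&(h[...,2]>125)).astype(np.uint8)
    C=[]
    for k in sorted(cv2.findContours(m,0,2)[0],key=cv2.contourArea)[-2:]:
        w=np.array([onz(c,x0+(p[0]+.5)/S-.5,y0+(p[1]+.5)/S-.5,32) for p in k[:,0]],np.float32)
        r=cv2.minAreaRect(w);C.append(r[0]);print(n,cv2.contourArea(k),r)
    C=np.array(C);v=C[1]-C[0];print(C.mean(0),np.linalg.norm(v),np.degrees(np.arctan2(v[1],v[0])))
from station import state
s=state();print(s['tcp_pos'],s['grip_width'],R.from_rotvec(s['eef_rot']).as_matrix().round(3).tolist())
E
```

```text
scene 1834.5 ((403.93084716796875, -372.0107116699219), (10.10714054107666, 50.317138671875), 13.675058364868164)
scene 2192.5 ((563.2107543945312, -332.7728576660156), (9.983924865722656, 48.627986907958984), 13.918542861938477)
[ 483.6 -352.4] 164.04175697953926 13.838992464840752
side 1095.5 ((565.0616455078125, -328.4505920410156), (11.253630638122559, 52.24871063232422), 13.54443359375)
side 1180.5 ((405.6929626464844, -367.1722412109375), (12.066035270690918, 53.36909484863281), 13.96826171875)
[ 485.4 -347.8] 164.00531452179558 -166.34352913681343
[644.5   5.8 367.8] 48.72631113996586 [[-0.033, 0.999, 0.006], [0.999, 0.033, 0.0], [-0.0, 0.006, -1.0]]
```

>>> {"op": "drive_tool", "data": {"rows": [[[-0.05,-0.025,0,0,0,0.05,1],[-0.1,-0.049,0,0,0,0.1,1],[-0.15,-0.0735,0,0,0,0.15,1],[-0.2,-0.098,0,0,0,0.2,1],[-0.25,-0.1225,0,0,0,0.25,1],[-0.3,-0.147,0,0,0,0.3,1],[-0.35,-0.1715,0,0,0,0.35,1],[-0.4,-0.196,0,0,0,0.4,1],[-0.4377,-0.2145,0,0,0,0.434,1],[-0.4377,-0.2145,0,0,0,0.434,1],[-0.4377,-0.2145,0.07,0,0,0.434,1],[-0.4377,-0.2145,0.13,0,0,0.434,1],[-0.4377,-0.2145,0.16,0,0,0.434,1],[-0.4377,-0.2145,0.18,0,0,0.434,1],[-0.4377,-0.2145,0.18,0,0,0.434,1],[-0.4377,-0.2145,0.18,0,0,0.434,1]]]}}

```text
time_s: 27.78
tcp_pos: [484.5, -349.8, 220.7]
eef_rot: [3.118, 0.377, 0.002]
wrist_force: [-0.4, 0.5, -3.4]
grip_width: 48.8
finger_force: 74.0
```

```bash
python3 - <<'E'
from h import *
from station import state,camera
s=state();M=R.from_rotvec(s['eef_rot']).as_matrix();print(s['tcp_pos'],M.round(4).tolist(),np.degrees(np.arctan2(M[1,1],M[0,1])),s['grip_width'])
c=camera("wrist");pickle.dump(c,open('w5.pkl','wb'));cv2.imwrite('pics/w5.png',c['frame'])
E
```

```text
[ 484.5366383  -349.80749524  220.69076701] [[0.9712, 0.2381, 0.0013], [0.2381, -0.9712, -0.0009], [0.0011, 0.0012, -1.0]] -76.2254699472906 48.767300253666896
```

View pics/w5.png

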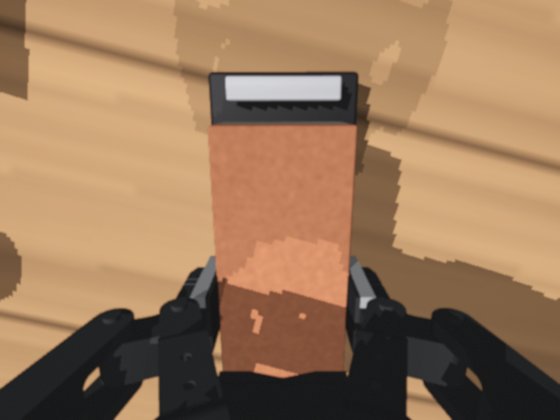

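The view shows the stone above the holder. The far stop runs from (225,77) to (341,100), the base edge from (210,73) to (357,73), and the stone's end edge from (209,125) to (356,124), so they are nearly parallel.

```bash
python3 - <<'E'
from h import *
np.set_printoptions(precision=1,suppress=True)
from station import state
s=state();c=pickle.load(open('w5.pkl','rb'));M=R.from_rotvec(s['eef_rot']).as_matrix()[:2,:2];t=s['tcp_pos'][:2]
for n,z,p in[("base far",20,[(210,73),(357,73)]),("stop outer",32,[(225,77),(341,76)]),("stop inner top",32,[(226,101),(341,101)]),("stone far top",72.7,[(209,125),(356,124)]),("stone sides",72.7,[(216,250),(351,250)])]:
    q=[(onz(c,*x,z)-t)@M for x in p];print(n,*q,"mid",(q[0]+q[1])/2)
E
```

```text
base far [ 85.8 -32.1] [85.8 35.1] mid [85.8  1.5]
stop outer [ 83.2 -23.5] [83.6 25.9] mid [83.4  1.2]
stop inner top [ 73.4 -23.5] [73.4 26.4] mid [73.4  1.4]
stone far top [ 65.3 -23.3] [65.6 25. ] mid [65.4  0.9]
stone sides [ 21.  -23.4] [20.9 25.8] mid [20.9  1.2]
```

>>> {"op": "drive_tool", "data": {"rows": [[[-0.0025,0.0003,0.01,0,0,0,1],[-0.0025,0.0003,0.02,0,0,0,1],[-0.0025,0.0003,0.026,0,0,0,1],[-0.0025,0.0003,0.026,0,0,0,1]]]}}

```text
time_s: 28.32
tcp_pos: [482.2, -350.5, 198.4]
eef_rot: [-3.119, -0.376, 0.0]
wrist_force: [0.4, 0.2, -3.8]
grip_width: 48.6
finger_force: 74.2
```

```bash
python3 - <<'E'
from h import *
np.set_printoptions(precision=1,suppress=True)
from station import state,camera
s=state();c=camera("wrist");pickle.dump(c,open('w6.pkl','wb'));M=R.from_rotvec(s['eef_rot']).as_matrix()[:2,:2];t=s['tcp_pos']
print(t,s['wrist_force'])
cv2.imwrite('pics/w6.png',cv2.resize(c['frame'][20:190,180:390],None,fx=3.5,fy=3.5,interpolation=2))
for z in(20,32,51):
  print(z,[((onz(c,282,v,z)-t[:2])@M)[0].round(1) for v in range(50,180,10)])
col=c['frame'][:,275:290].mean(1).mean(1);print(col[40:170].round())
E
```

```text
[ 482.2 -350.5  198.4] [ 0.4  0.2 -3.8]
20 [np.float64(92.0), np.float64(88.4), np.float64(84.8), np.float64(81.0), np.float64(77.2), np.float64(73.4), np.float64(69.5), np.float64(65.5), np.float64(61.5), np.float64(57.4), np.float64(53.3), np.float64(49.0), np.float64(44.7)]
32 [np.float64(90.3), np.float64(87.0), np.float64(83.6), np.float64(80.2), np.float64(76.7), np.float64(73.2), np.float64(69.6), np.float64(66.0), np.float64(62.3), np.float64(58.5), np.float64(54.7), np.float64(50.8), np.float64(46.9)]
51 [np.float64(87.6), np.float64(84.8), np.float64(81.9), np.float64(78.9), np.float64(76.0), np.float64(72.9), np.float64(69.8), np.float64(66.7), np.float64(63.5), np.float64(60.3), np.float64(57.0), np.float64(53.7), np.float64(50.3)]
[140. 141. 141. 141. 141. 142. 142. 143. 143. 143. 144. 144. 144. 145.
 145. 146. 146. 143. 125.  87.  49.  55. 108. 167. 201. 213. 215. 216.
 217. 218. 218. 219. 218. 217. 216. 215. 215. 214. 214. 213. 212. 212.
 212. 212. 211. 212. 213. 213. 212. 203. 181. 146. 100.  56.  34.  29.
  29.  29.  31.  35.  42.  49.  54.  57.  59.  59.  58.  58.  58.  58.
  58.  58.  58.  58.  58.  58.  58.  58.  58.  58.  61.  71.  84.  90.
  95. 110. 128. 139. 142. 143. 143. 142. 141. 141. 141. 141. 141. 140.
 141. 141. 142. 143. 143. 143. 143. 142. 142. 143. 143. 143. 143. 143.
 143. 142. 142. 141. 141. 141. 142. 142. 143. 143. 144. 144. 144. 144.
 143. 143. 142. 142.]
```

View pics/w6.png

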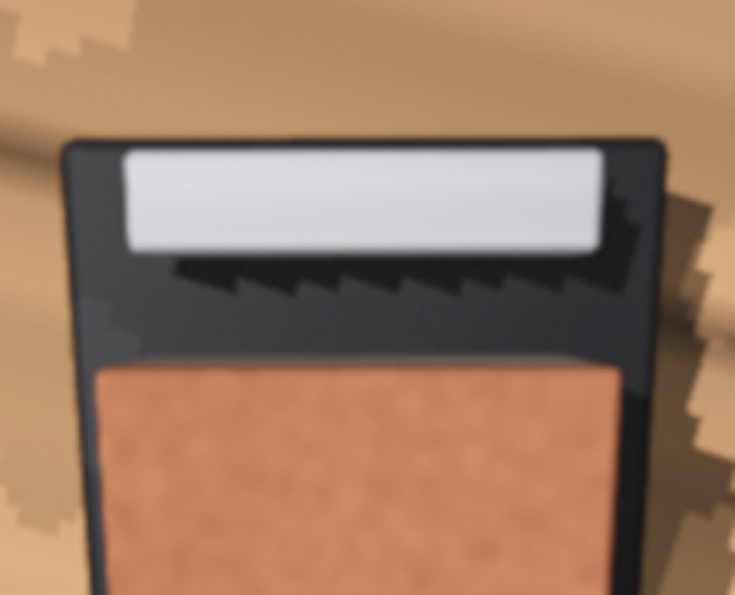

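The close view shows the stone end at crop row 367, the stop inner edge at row 253 and the base edge at row 138. The holder centre is about 1.3 mm back along x and 0.8 mm to +y from the stone. I'll correct that and set it down.

>>> {"op": "drive_tool", "data": {"rows": [[[-0.0016,0.001,0,0,0,0,1],[-0.0016,0.001,0,0,0,0,1],[-0.0016,0.001,0.001,0,0,0,1],[-0.0016,0.001,0.0015,0,0,0,1],[-0.0016,0.001,0.0015,0,0,0,1]]]}}

```text
time_s: 29.0
tcp_pos: [481.2, -351.6, 198.2]
eef_rot: [3.119, 0.376, 0.0]
wrist_force: [-3.4, 2.0, 4.8]
grip_width: 48.7
finger_force: 75.1
```

>>> {"op": "drive_tool", "data": {"rows": [[[0,0,0,0,0,0,0.4],[0,0,0,0,0,0,0.38],[0,0,0,0,0,0,0.3],[0,0,0,0,0,0,0.2],[0,0,0,0,0,0,0.2],[0,0,-0.03,0,0,0,0.2],[0,0,-0.08,0,0,0,0],[-0.06,0,-0.14,0,0,0,0],[-0.12,0,-0.2,0,0,0,0],[-0.12,0,-0.25,0,0,0,0],[-0.12,0,-0.25,0,0,0,0],[-0.12,0,-0.25,0,0,0,0]]]}}

```text
time_s: 30.5
tcp_pos: [388.1, -374.4, 397.0]
eef_rot: [-3.119, -0.376, 0.0]
wrist_force: [-0.2, -0.8, -0.9]
grip_width: 85.4
finger_force: 0.0
```

```bash
python3 - <<'E'
from h import *
np.set_printoptions(precision=1,suppress=True)
from station import state,camera
s=state();c=camera("wrist");pickle.dump(c,open('w7.pkl','wb'));print(s['tcp_pos'],s['eef_rot'],s['joints'].round(2))
hsv=cv2.cvtColor(cv2.resize(c['frame'],None,fx=3,fy=3,interpolation=2),cv2.COLOR_BGR2HSV);L=lambda p:((p[0]+.5)/3-.5,(p[1]+.5)/3-.5)
def out(n,m,z,a0):
    for k in cv2.findContours(m.astype(np.uint8),0,2)[0]:
        if cv2.contourArea(k)>a0 and k[:,0,1].max()<900:
            w=np.array([onz(c,*L(p),z) for p in k[:,0]],np.float32);print(n,cv2.contourArea(k),k[:,0].mean(0)/3,cv2.minAreaRect(w))
out("stone",(hsv[...,0]<15)&(hsv[...,1]>80)&(hsv[...,2]>120),50,20000)
out("stop",(hsv[...,1]<60)&(hsv[...,2]>140),32,2000)
cv2.imwrite('pics/w7.png',c['frame'])
for n in("side","scene"):
    e=camera(n);pickle.dump(e,open(n+'7.pkl','wb'))
E
```

```text
[ 388.1 -374.4  397. ] [-3.1 -0.4  0. ] [-0.8  0.1  0.1  1.6  0.   2.1]
stone 80460.0 [277.5  89.8] ((477.80572509765625, -353.4013671875), (122.32270050048828, 50.777687072753906), 13.768916130065918)
stop 4794.0 [274.6 168.7] ((402.2685546875, -371.84783935546875), (10.744065284729004, 50.16504669189453), 13.696578979492188)
```

View pics/w7.png

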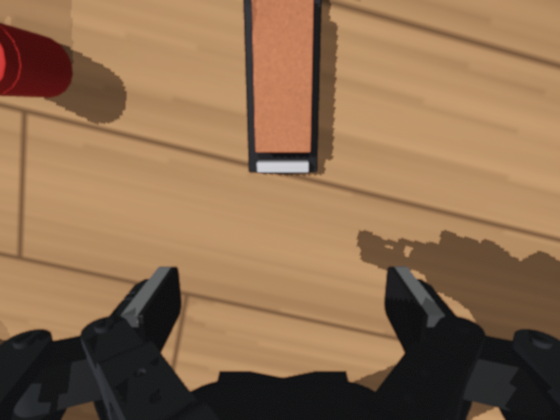

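The view shows the stone lying square in the holder, from (253,0) to (312,154), with the near stop at (283,167). The near gap measures 11.2 mm and the far gap about 12 mm, so it is centred. Next is the tin.

>>> {"op": "drive_tool", "data": {"rows": [[[0.2256,-0.858,0.059,0,0,-0.948,0],[0.2256,-0.858,0.059,0,0,-0.948,0],[0.2256,-0.858,0.059,0,0,-0.948,0],[0.2256,-0.858,0.059,0,0,-0.948,0],[0.2256,-0.858,0.059,0,0,-0.948,0],[0.2256,-0.858,0.059,0,0,-0.948,0],[0.2256,-0.858,0.059,0,0,-0.948,0],[0.2256,-0.858,0.059,0,0,-0.948,0],[0.2256,-0.858,0.059,0,0,-0.948,0],[0.2256,-0.858,0.059,0,0,-0.948,0],[0.2256,-0.858,0.059,0,0,-0.948,0],[0.2256,-0.858,0.059,0,0,-0.948,0],[0.2256,-0.858,0.059,0,0,-0.948,0],[0.2256,-0.858,0.059,0,0,-0.948,0],[0.2256,-0.858,0.059,0,0,-0.948,0],[0.2256,-0.858,0.059,0,0,-0.948,0],[0.2256,-0.858,0.059,0,0,-0.948,0],[0.2256,-0.858,0.059,0,0,-0.948,0],[0.2256,-0.858,0.059,0,0,-0.948,0]]]}}

```text
time_s: 33.02
tcp_pos: [400.1, 335.3, 350.1]
eef_rot: [0.117, -3.139, 0.0]
wrist_force: [0.2, 0.1, 0.0]
grip_width: 85.5
finger_force: 0.0
```

```bash
cat > go.py <<'E'
import sys
from h import *
from station import state
def go(x,y,z,deg):
    s=state();M=R.from_rotvec(s['eef_rot']).as_matrix();a=np.degrees(np.arctan2(M[1,1],M[0,1]))
    print('now',s['tcp_pos'].round(1),'ang',a.round(2),'shift',((M.T@(np.array([x,y,z])-s['tcp_pos']))/800).round(4),'rz',round(-(deg-a)/180,4))
go(*map(float,sys.argv[1:]))
E
python3 go.py 399.9 335.5 228 94.45
```

```text
now [400.1 335.3 350.1] ang 94.28 shift [0.0002 0.0003 0.1526] rz -0.001
```

>>> {"op": "drive_tool", "data": {"rows": [[[0,0,0.05,0,0,-0.001,0],[0,0,0.09,0,0,-0.001,0],[0,0,0.12,0,0,-0.001,0],[0,0,0.142,0,0,-0.001,0],[0,0,0.152,0,0,-0.001,0],[0,0,0.152,0,0,-0.001,0],[0,0,0.152,0,0,-0.001,0.3],[0,0,0.152,0,0,-0.001,0.4],[0,0,0.152,0,0,-0.001,0.5],[0,0,0.152,0,0,-0.001,0.6],[0,0,0.152,0,0,-0.001,1],[0,0,0.152,0,0,-0.001,1],[0,0,0.152,0,0,-0.001,1],[0,0,0.152,0,0,-0.001,1],[0,0,0.152,0,0,-0.001,1]]], "force": 50}}

```text
time_s: 34.9
tcp_pos: [400.2, 335.4, 229.2]
eef_rot: [-0.125, 3.138, 0.001]
wrist_force: [-0.2, 0.4, 6.2]
grip_width: 39.5
finger_force: 50.6
```

```bash
python3 go.py 582.2 -98.4 223.5 94.45
```

```text
now [400.2 335.4 229.2] ang 94.57 shift [-0.1835 -0.5586  0.0069] rz 0.0007
```

>>> {"op": "drive_tool", "data": {"rows": [[[0,0,-0.015,0,0,0,1],[0,0,-0.07,0,0,0,1],[0,-0.005,-0.135,0,0,0,1],[-0.01,-0.03,-0.16,0,0,0,1],[-0.03,-0.09,-0.16,0,0,0,1],[-0.052,-0.155,-0.16,0,0,0,1],[-0.074,-0.22,-0.16,0,0,0,1],[-0.096,-0.285,-0.16,0,0,0,1],[-0.118,-0.35,-0.16,0,0,0,1],[-0.138,-0.415,-0.16,0,0,0,1],[-0.16,-0.48,-0.16,0,0,0,1],[-0.176,-0.535,-0.16,0,0,0,1],[-0.1835,-0.5586,-0.14,0,0,0,1],[-0.1835,-0.5586,-0.1,0,0,0,1],[-0.1835,-0.5586,-0.06,0,0,0,1],[-0.1835,-0.5586,-0.03,0,0,0,1],[-0.1835,-0.5586,-0.012,0,0,0,1],[-0.1835,-0.5586,-0.002,0,0,0,1],[-0.1835,-0.5586,0.001,0,0,0,1],[-0.1835,-0.5586,0.001,0,0,0,1]]]}}

```text
time_s: 37.4
tcp_pos: [582.3, -98.5, 228.6]
eef_rot: [-0.125, 3.138, -0.0]
wrist_force: [0.6, 1.0, -3.0]
grip_width: 39.4
finger_force: 51.9
```

```bash
python3 go.py 582.2 -98.4 223.5 94.45
```

```text
now [582.3 -98.5 228.6] ang 94.57 shift [0.0001 0.0001 0.0063] rz 0.0007
```

>>> {"op": "drive_tool", "data": {"rows": [[[0,0,0.003,0,0,0,1],[0,0,0.005,0,0,0,1],[0,0,0.006,0,0,0,1],[0,0,0.006,0,0,0,1]]]}}

```text
time_s: 37.9
tcp_pos: [582.1, -98.5, 224.2]
eef_rot: [-0.125, 3.138, -0.0]
wrist_force: [-3.7, 0.8, 5.4]
grip_width: 39.4
finger_force: 52.6
```

Contact. I'll release and go to the jar on the board.

```bash
python3 go.py 479.7 335.5 350 94.45
```

```text
now [582.1 -98.5 224.2] ang 94.57 shift [ 0.0842  0.5509 -0.1575] rz 0.0007
```

>>> {"op": "drive_tool", "data": {"rows": [[[0,0,0,0,0,0,0.5],[0,0,0,0,0,0,0.3],[0,0,0,0,0,0,0],[0,0,0,0,0,0,0],[0,0,-0.04,0,0,0,0],[0,0,-0.1,0,0,0,0],[0,0,-0.157,0,0,0,0],[0.0842,0.5509,-0.157,0,0,0,0],[0.0842,0.5509,-0.157,0,0,0,0],[0.0842,0.5509,-0.157,0,0,0,0],[0.0842,0.5509,-0.157,0,0,0,0],[0.0842,0.5509,-0.157,0,0,0,0],[0.0842,0.5509,-0.157,0,0,0,0],[0.0842,0.5509,-0.157,0,0,0,0],[0.0842,0.5509,-0.157,0,0,0,0],[0.0842,0.5509,-0.157,0,0,0,0],[0.0842,0.5509,-0.157,0,0,0,0],[0.0842,0.5509,-0.157,0,0,0,0]]]}}

```text
time_s: 40.15
tcp_pos: [480.3, 334.2, 348.9]
eef_rot: [-0.122, 3.139, 0.0]
wrist_force: [0.1, 0.3, -0.8]
grip_width: 85.4
finger_force: 0.0
```

```bash
python3 go.py 479.5 335.4 228 94.45
```

```text
now [480.3 334.2 348.9] ang 94.46 shift [0.001  0.0016 0.1511] rz 0.0
```

>>> {"op": "drive_tool", "data": {"rows": [[[0.001,0.0015,0.05,0,0,0,0],[0.001,0.0015,0.09,0,0,0,0],[0.001,0.0015,0.12,0,0,0,0],[0.001,0.0015,0.14,0,0,0,0],[0.001,0.0015,0.151,0,0,0,0],[0.001,0.0015,0.151,0,0,0,0],[0.001,0.0015,0.151,0,0,0,0.2],[0.001,0.0015,0.151,0,0,0,0.3],[0.001,0.0015,0.151,0,0,0,0.4],[0.001,0.0015,0.151,0,0,0,1],[0.001,0.0015,0.151,0,0,0,1],[0.001,0.0015,0.151,0,0,0,1],[0.001,0.0015,0.151,0,0,0,1],[0.001,0.0015,0.151,0,0,0,1]]]}}

```text
time_s: 41.9
tcp_pos: [479.2, 336.6, 229.0]
eef_rot: [-0.125, 3.137, 0.001]
wrist_force: [1.0, -2.4, 6.1]
grip_width: 57.2
finger_force: 53.9
```

```bash
python3 go.py 576.9 -3.4 228 94.45
```

```text
now [479.2 336.6 229. ] ang 94.56 shift [-0.088  -0.4333  0.0013] rz 0.0006
```

>>> {"op": "drive_tool", "data": {"rows": [[[0,0,-0.015,0,0,0,1],[0,0,-0.06,0,0,0,1],[0,0,-0.12,0,0,0,1],[-0.002,-0.01,-0.16,0,0,0,1],[-0.012,-0.06,-0.16,0,0,0,1],[-0.025,-0.125,-0.16,0,0,0,1],[-0.038,-0.19,-0.16,0,0,0,1],[-0.052,-0.255,-0.16,0,0,0,1],[-0.065,-0.32,-0.16,0,0,0,1],[-0.078,-0.385,-0.16,0,0,0,1],[-0.086,-0.42,-0.16,0,0,0,1],[-0.088,-0.4333,-0.15,0,0,0,1],[-0.088,-0.4333,-0.11,0,0,0,1],[-0.088,-0.4333,-0.07,0,0,0,1],[-0.088,-0.4333,-0.035,0,0,0,1],[-0.088,-0.4333,-0.015,0,0,0,1],[-0.088,-0.4333,-0.004,0,0,0,1],[-0.088,-0.4333,0.001,0,0,0,1],[-0.088,-0.4333,0.001,0,0,0,1]]]}}

```text
time_s: 44.28
tcp_pos: [576.9, -3.3, 227.7]
eef_rot: [-0.125, 3.138, -0.0]
wrist_force: [-1.5, -0.3, -2.9]
grip_width: 56.9
finger_force: 54.7
```

```bash
python3 go.py 576.9 -3.4 224 94.45
```

```text
now [576.9  -3.3 227.7] ang 94.57 shift [-0.     -0.0001  0.0046] rz 0.0007
```

>>> {"op": "drive_tool", "data": {"rows": [[[0,0,0.002,0,0,0,1],[0,0,0.004,0,0,0,1],[0,0,0.005,0,0,0,1],[0,0,0.0055,0,0,0,1],[0,0,0.0055,0,0,0,1]]]}}

```text
time_s: 44.9
tcp_pos: [576.7, -3.4, 224.0]
eef_rot: [-0.125, 3.138, -0.0]
wrist_force: [-3.1, -0.9, 6.9]
grip_width: 56.8
finger_force: 55.2
```

```bash
python3 go.py 559.8 335.8 350 94.45
```

```text
now [576.7  -3.4 224. ] ang 94.56 shift [-0.0128  0.4243 -0.1575] rz 0.0006
```

>>> {"op": "drive_tool", "data": {"rows": [[[0,0,0,0,0,0,0.3],[0,0,0,0,0,0,0.15],[0,0,0,0,0,0,0],[0,0,0,0,0,0,0],[0,0,-0.04,0,0,0,0],[0,0,-0.1,0,0,0,0],[0,0,-0.157,0,0,0,0],[-0.0128,0.4243,-0.157,0,0,0,0],[-0.0128,0.4243,-0.157,0,0,0,0],[-0.0128,0.4243,-0.157,0,0,0,0],[-0.0128,0.4243,-0.157,0,0,0,0],[-0.0128,0.4243,-0.157,0,0,0,0],[-0.0128,0.4243,-0.157,0,0,0,0],[-0.0128,0.4243,-0.157,0,0,0,0],[-0.0128,0.4243,-0.157,0,0,0,0],[-0.0128,0.4243,-0.157,0,0,0,0]]]}}

```text
time_s: 46.9
tcp_pos: [560.2, 334.7, 348.5]
eef_rot: [-0.123, 3.139, -0.0]
wrist_force: [0.5, 0.1, 0.4]
grip_width: 85.6
finger_force: 0.0
```

```bash
python3 go.py 559.8 335.8 228 94.45
```

```text
now [560.2 334.7 348.5] ang 94.49 shift [0.0004 0.0015 0.1507] rz 0.0002
```

>>> {"op": "drive_tool", "data": {"rows": [[[0.0004,0.001,0.05,0,0,0,0],[0.0004,0.001,0.09,0,0,0,0],[0.0004,0.001,0.12,0,0,0,0],[0.0004,0.001,0.14,0,0,0,0],[0.0004,0.001,0.151,0,0,0,0],[0.0004,0.001,0.151,0,0,0,0],[0.0004,0.001,0.151,0,0,0,0.3],[0.0004,0.001,0.151,0,0,0,0.4],[0.0004,0.001,0.151,0,0,0,0.5],[0.0004,0.001,0.151,0,0,0,1],[0.0004,0.001,0.151,0,0,0,1],[0.0004,0.001,0.151,0,0,0,1],[0.0004,0.001,0.151,0,0,0,1],[0.0004,0.001,0.151,0,0,0,1]]], "force": 40}}

```text
time_s: 48.65
tcp_pos: [559.7, 336.6, 228.6]
eef_rot: [-0.125, 3.138, 0.001]
wrist_force: [0.2, -1.1, 6.1]
grip_width: 49.3
finger_force: 42.0
```

```bash
python3 go.py 572.8 93.7 228 94.45
```

```text
now [559.7 336.6 228.6] ang 94.56 shift [ 0.0078 -0.304   0.0005] rz 0.0006
```

>>> {"op": "drive_tool", "data": {"rows": [[[0,0,-0.015,0,0,0,1],[0,0,-0.06,0,0,0,1],[0,0,-0.12,0,0,0,1],[0,-0.01,-0.16,0,0,0,1],[0.002,-0.05,-0.16,0,0,0,1],[0.003,-0.1,-0.16,0,0,0,1],[0.004,-0.15,-0.16,0,0,0,1],[0.005,-0.2,-0.16,0,0,0,1],[0.006,-0.25,-0.16,0,0,0,1],[0.0078,-0.29,-0.16,0,0,0,1],[0.0078,-0.304,-0.15,0,0,0,1],[0.0078,-0.304,-0.11,0,0,0,1],[0.0078,-0.304,-0.07,0,0,0,1],[0.0078,-0.304,-0.035,0,0,0,1],[0.0078,-0.304,-0.015,0,0,0,1],[0.0078,-0.304,-0.004,0,0,0,1],[0.0078,-0.304,0.001,0,0,0,1],[0.0078,-0.304,0.001,0,0,0,1]]]}}

```text
time_s: 50.9
tcp_pos: [572.8, 93.8, 227.2]
eef_rot: [-0.125, 3.138, 0.0]
wrist_force: [-0.2, -0.2, -2.2]
grip_width: 49.2
finger_force: 42.1
```

```bash
python3 go.py 572.8 93.7 223.6 94.45
```

```text
now [572.8  93.8 227.2] ang 94.57 shift [ 0.     -0.0001  0.0045] rz 0.0007
```

>>> {"op": "drive_tool", "data": {"rows": [[[0,0,0.002,0,0,0,1],[0,0,0.004,0,0,0,1],[0,0,0.005,0,0,0,1],[0,0,0.0055,0,0,0,1],[0,0,0.0055,0,0,0,1]]]}}

```text
time_s: 51.52
tcp_pos: [572.7, 93.6, 223.5]
eef_rot: [-0.125, 3.138, 0.0]
wrist_force: [-2.8, -0.8, 6.9]
grip_width: 49.0
finger_force: 42.9
```

>>> {"op": "drive_tool", "data": {"rows": [[[0,0,0,0,0,0,0.4],[0,0,0,0,0,0,0.2],[0,0,0,0,0,0,0],[0,0,0,0,0,0,0],[0,0,-0.04,0,0,0,0],[0,0,-0.1,0,0,0,0],[0,0,-0.16,0,0,0,0],[-0.052,-0.1196,-0.2265,0,0,0.025,0],[-0.052,-0.1196,-0.2265,0,0,0.025,0],[-0.052,-0.1196,-0.2265,0,0,0.025,0],[-0.052,-0.1196,-0.2265,0,0,0.025,0],[-0.052,-0.1196,-0.2265,0,0,0.025,0],[-0.052,-0.1196,-0.2265,0,0,0.025,0]]]}}

```text
time_s: 53.15
tcp_pos: [621.4, 2.5, 403.2]
eef_rot: [0.004, -3.141, -0.0]
wrist_force: [0.1, 0.0, -0.5]
grip_width: 85.3
finger_force: 0.0
```

```bash
python3 - <<'E'
from h import *
from station import state,camera
c=camera("wrist");c0=pickle.load(open('w1.pkl','rb'));s=state();print(s['tcp_pos'],s['eef_rot'],s['wrist_force'])
def meas(c):
    f=cv2.resize(c['frame'],(800,600),interpolation=2);h=cv2.cvtColor(f,cv2.COLOR_BGR2HSV)
    for n,roi,z,m in[("jar",(335,140,460,262),98,(h[...,2]>140)&(h[...,1]<45)),("cap",(545,165,612,226),115,h[...,2]<110),("tin",(165,140,310,280),100,(h[...,1]<45)&(h[...,2]>60)),("tincap",(190,210,255,265),114,h[...,2]<90),("bottle",(490,140,620,245),88,h[...,1]<60)]:
        x0,y0,x1,y1=roi;k=np.zeros(m.shape,np.uint8);k[y0:y1,x0:x1]=m[y0:y1,x0:x1]
        p=max(cv2.findContours(k,0,2)[0],key=cv2.contourArea)[:,0]
        w=np.array([onz(c,*(q*.7),z) for q in p],np.float32);r=cv2.minAreaRect(w);print(n,np.round(r[0],1),np.round(r[1],1),round(r[2],1))
meas(c0);print();meas(c)
w=camera("scene")['frame'][100:300,110:440]
cv2.imwrite('pics/end.png',np.vstack([cv2.resize(c['frame'],(448,336)),cv2.resize(w,(448,271))])[:600])
E
```

```text
[621.4298482    2.3852277  403.26735894] [ 3.65301899e-03 -3.14114819e+00 -5.63960811e-05] [-0.49990749  0.00954076 -0.19009873]
jar [576.8  -2.7] [57.4 57.7] 25.4
cap [571.6  90.1] [27.7 22.7] 78.9
tin [580.3 -88.1] [60.8 60. ] 5.2
tincap [594.3 -94.8] [19.4 23.9] 19.7
bottle [572.9  86.7] [51.3 65.4] 2.6

jar [577.5  -4.4] [57.7 57.4] 46.5
cap [572.7  88.8] [27.8 22.8] 79.0
tin [580.6 -88.7] [61.  60.6] 4.6
tincap [594.5 -95.6] [19.3 24. ] 22.1
bottle [573.9  85.4] [51.1 65.3] 0.1
```

View pics/end.png

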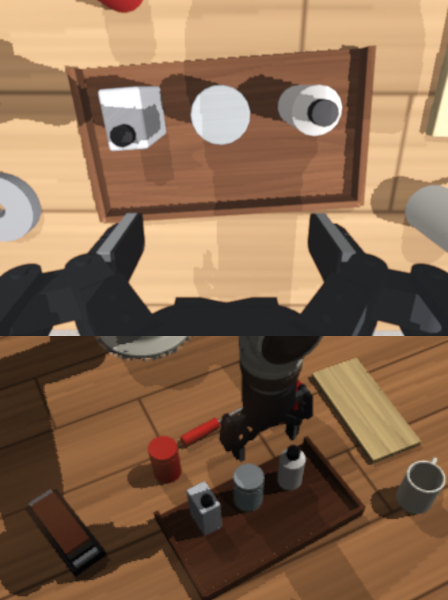

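The final picture shows the tin, jar and bottle back in the tray within 2 mm of their first places. The stone is in the holder, the board is empty and the bystanders are undisturbed.

```bash
python3 -c "
from station import sign_off
print(sign_off())"
```

```text
the job is handed in; nothing more can be done
None
```

The job is handed in: the whetstone lies flat in the holder, centred to about 0.5 mm, and the bottle, jar and tin are back upright within 2 mm of their original places, at about 53 s.

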